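# Fetch the lock cylinder from behind the tins

## Robot

A 6-joint arm with a two-finger parallel gripper is mounted at the origin on a cart in front of the work surface, level with it; the furniture and walls round the work are solid. World frame = base frame: x ahead of the robot, y to its left, z up, the work surface at z = 0. Lengths are in m, angles in rad, forces in N, time in s.
With the tool pointing down it reaches from about 0.35 to 0.975 m from the base axis. Payload 4.9 kg.
Tool frame: the origin (TCP) lies at the very end of the fingers, on their centre line; the grasp point (between the pads) lies 19 mm behind it; z points along the fingers, y is the line along which they close (so a half turn about z gives the same grasp; the last joint's range is limited). The gripper opens to 85 mm and grips with 20 to 120 N. Pads are 22 mm wide; open, the fingers measure 114 mm over their backs; the gripper's body (76 mm by 85 mm) begins 54 mm behind the grasp point. The pads swing forward as they close: fully open they stand 13 mm farther back than shut.
Start: joints at [-1.313, 0.053, 1.613, -0, 1.476, -0.119], TCP at [0.23, -0.581, 0.231] pointing down, gripper open.
Joint ranges: [-3.01, 3.01], [-1.01, 2.22], [0.06, 2.58], [-1.02, 4.17], [0.09, 2.62], [-3.14, 3.14]. Speed limits (rad/s): [2.57, 2.57, 3.14, 3.14, 3.14, 3.14].

## Interface

Orientations are given as a unit quaternion [w, x, y, z].
In Python, from plant import manip, vision, order gives the robot as it stands.
- The arm moves only by the tool play_rows, never from a script. Its argument "steps" is a list that holds one entry, the list of rows, each a list of 6 numbers: the shift along the tool's x, y, z in mm, then the turn, a rotation vector about the tool's x, y, z in degrees. A call has 1 to 12 rows; each row is the pose to reach, as a shift and turn from the pose commanded when the call began, along the tool's axes at that moment; what a row does not reach only later rows make up. A row lasts 1/12 s, in which the tool goes at most 41.7 mm and 7.16 degrees, less where a joint would pass 70% of its speed; a pose out of reach is approached as far as the arm can. A call with a gripper value outside its range is refused whole. "claw" is the gripper's target within -1 to 1 (fully open at 1, half-way at 0, shut at -1), set as the call begins (left out, the last holds). The fingers move at their own pace and stop on an object; the grip force is fixed at half the most. Time passes only in rows, so rows that repeat a pose let the fingers close. It gives the time, the measured TCP pose, the force, the opening and the grip force at its end, in the units of the state.
- manip.state(): the state, without advancing time (a new reading comes with each control period).
- vision.grab_frame(name): name is "scene" or "top" or "wrist"; returns (picture, depth): 400x640x3 uint8, blue, green, red; 400x640 float32, m along the optical axis (not along the pixel's ray), 0 where there is no reading.
- vision.camera_info(name): a dict with "K" (3x3 intrinsics, pixels), "eye" and "orientation" of the camera in the world; the wrist camera has in their place "T_tool_cam" (4x4, takes a point from camera to tool coordinates, whose origin is the TCP and whose axes are the flange's). Camera axes: x right, y down, z forward; pixel columns grow to the right and rows downward; lengths in m; the calibration is good to about 2 mm. A picture is of the moment at which its call begins: read the wrist's pose just before it. camera_info takes no time and is no camera call.
- order.job_done(): hands the job in; it is judged then, once.
The state is a dict: "time": time; "joint_pos": joint angles; "joint_vel": joint speeds; "joint_efforts": joint torques, N m; "tool_pos": TCP position; "tool_rot": TCP orientation; "contact_force": force on the tool from outside, world axes, zero at the start; "ft_torque": the same for the moment, N m; "gripper_width": opening from 0.0 (shut) to 1.0 (fully open); "grasp_force": force on a finger pad.
Only numpy, scipy, OpenCV 4.12 (cv2) and the standard library are available. Lean on these libraries where they do the work, as an engineer would, in place of code of your own. Each camera call takes 0.05 s, during which the arm holds its last target. There are 200 camera calls.

## Task

A brass lock cylinder lies on the plywood stock board, shut in behind two tins. First stand both tins on the cork side mat, then lay the cylinder flat in the metal pinning cradle, fully down between its brackets, and only then put each tin back upright on the very spot on the board where it stood. Do not knock anything over, and leave the padlock and the small pin tin alone.

Things in the scene. Friction and masses are not known exactly. Their poses are not given: they have to be found in the camera images.
- tall_tin_center (a point): centre, half-way up, of the tall narrow tin: upright round tin, 51 mm diameter, 60 mm tall (green body, tinplate lid), about 0.12 kg, loose; z axis up. At the start it stands on one of the two front places of the stock board, which one varies, so remember the spot
- wide_tin_center (a point): centre, half-way up, of the low wide tin: upright round tin, 63 mm diameter, 46 mm tall (blue body, tinplate lid), about 0.14 kg, loose; z axis up. At the start it stands on the other front place of the stock board
- cylinder_center (a point): centre, half-way up, of the brass euro-profile lock cylinder lying flat on its side on the board, 5 to 15 mm behind the tins: 32 mm along its x (the width to grip), 68 mm long along its y (roughly the board's y), 17 mm high, 0.17 kg, loose
- stock_board: fixed plywood board, 146 mm in its x (-x is the front, towards the robot) by 164 mm in y; origin at the centre of its underside on the bench, top face 8 mm above. Tin places at about x -34, y +36 and -36 mm, each with a thin dark ring 60 mm across. The cylinder's place is x +22, y 0, between two cheeks 12 mm high (inner faces y +-45); a 12 mm high lip at the back (inner face x 65)
- side_mat: fixed flat cork mat, the side area; origin at the centre of its underside, on the bench. 110 mm along its x, 190 mm along its y, 4 mm thick; both tins fit side by side along its y
- cradle_seat (a point): centre of the floor of the fixed metal pinning cradle, 6 mm above the bench. Plate 66 mm in x by 102 mm in y; brackets 8 mm thick rise 10 mm above the floor round a pocket 50 mm (x) by 86 mm (y). The cylinder lies in it with its length along the cradle's y, either way round, 9 mm free on each side. The long sides are open over the middle 54 mm, for the fingers
- padlock: brass padlock lying on the bench, 63 x 42 x 19 mm, origin at the centre of its underside; a bystander, leave it alone
- pin_tin: small low tinplate tin on the bench, 46 mm diameter, 32 mm tall, origin at the centre of its underside; a bystander, leave it alone
Mind the look-alikes: they are no part of the job. What is shaped like the part that bears tall_tin_center but pink or red is not meant.

How it is judged:
By the outcome, as a careful person would: the job done as asked, in the order asked, and still so for the second after the job is handed in, with the robot touching nothing.
It also fails if it takes over 120 s, if anything falls off the work surface, if the arm or the gripper's body presses on something with over 40 N, if the wrist force passes 120 N, or if a joint passes its speed limit or range.

## Working session

There is one attempt and no reset: what is moved stays moved. The work goes in short steps, Python scripts to look and compute and a tool call to move; the robot and the scene stay as the last step left them, time stands still between calls to the robot, and variables do not carry over. Pictures are saved under pics/ and viewed, at most 14 in all, crops included, and the job is handed in when it is done.

Besides the shell and the picture viewer there is one more tool, called after "Request:" by a JSON object that holds its "api" and its "payload", one argument or row to a line. play_rows: Moves the arm, as the interface text tells. Its arguments: {"type":"object","properties":{"steps":{"type":"array"},"claw":{"type":"number"}},"required":["steps"]}

```bash
mkdir -p pics; ls; cat > h.py <<'E'
import numpy as np, cv2
from plant import manip, vision, order
from scipy.spatial.transform import Rotation as R
def q2m(q): return R.from_quat([q[1],q[2],q[3],q[0]]).as_matrix()
def cam(name):
    s=manip.state(); i=vision.camera_info(name); K=np.array(i["K"])
    if name=="wrist":
        T=np.array(i["T_tool_cam"]); Rt=q2m(s["tool_rot"])
        return K, Rt@T[:3,:3], Rt@T[:3,3]+np.array(s["tool_pos"])
    o=np.array(i["orientation"]); M=o if o.shape==(3,3) else q2m(o)
    return K,M,np.array(i["eye"])
def look(name):
    c=cam(name); im,d=vision.grab_frame(name); return im.copy(),d,c
def plane(c,uv,z):
    K,M,e=c; uv=np.atleast_2d(uv).astype(float)
    r=(M@np.linalg.inv(K)@np.c_[uv,np.ones(len(uv))].T).T
    return e+r*((z-e[2])/r[:,2])[:,None]
def cloud(d,c):
    K,M,e=c; v,u=np.mgrid[:d.shape[0],:d.shape[1]]
    p=np.stack([(u-K[0,2])/K[0,0]*d,(v-K[1,2])/K[1,1]*d,d],-1)
    return p@M.T+e
def proj(c,P):
    K,M,e=c; q=(np.atleast_2d(P)-e)@M@K.T; return q[:,:2]/q[:,2:]
E
python3 - <<'E'
from h import *
print(manip.state())
for n in("scene","top","wrist"):
    im,d,c=look(n); cv2.imwrite(f"pics/{n}0.png",im); np.savez(f"{n}0.npz",d=d); print(n,c)
E
```

```text
pics
{'time': 0.0, 'joint_pos': array([-1.31300357e+00,  5.33186728e-02,  1.61429136e+00, -1.01476985e-05,
        1.47596926e+00, -1.19025670e-01]), 'joint_vel': array([-0.0007914 ,  0.00034429, -0.00132425, -0.00191494,  0.00211513,
        0.00014299]), 'joint_efforts': array([-7.26049129e-04, -3.93673611e+01, -3.70179999e+01, -1.61053972e-04,
        7.16890165e-03,  1.00311328e-05]), 'tool_pos': array([ 0.22980281, -0.58055945,  0.23008825]), 'tool_rot': array([-9.90578856e-04,  9.82302852e-01,  1.87296880e-01, -7.39031270e-05]), 'contact_force': array([-0.1783507 ,  0.06455528, -0.09609109]), 'ft_torque': array([-0.02335419,  0.00108236,  0.02552992]), 'grasp_force': 0.0, 'gripper_width': 1.0011271957591514}
scene (array([[419.83625641,   0.        , 317.92480547],
       [  0.        , 419.83625641, 192.56931506],
       [  0.        ,   0.        ,   1.        ]]), array([[-0.877242  , -0.22154955,  0.42586649],
       [-0.48      ,  0.39222261, -0.78470467],
       [ 0.0068165 , -0.89279181, -0.45041793]]), array([0.15114829, 0.68956867, 0.52258299]))
top (array([[384.05054774,   0.        , 316.96639294],
       [  0.        , 384.05054774, 206.76487753],
       [  0.        ,   0.        ,   1.        ]]), array([[-0.00914186, -0.98105749,  0.19350096],
       [-0.99931968,  0.01587762,  0.03328776],
       [-0.03572954, -0.19306501, -0.98053521]]), array([ 0.41671305, -0.08809731,  0.90755635]))
wrist (array([[333.75997335,   0.        , 317.48245628],
       [  0.        , 333.75997335, 200.69414422],
       [  0.        ,   0.        ,   1.        ]]), array([[ 0.36858668, -0.89340481, -0.25684956],
       [-0.92959194, -0.35472425, -0.10014753],
       [-0.00163849,  0.27567833, -0.96124855]]), array([ 0.295253  , -0.55551837,  0.37300176]))
```

View pics/top0.png

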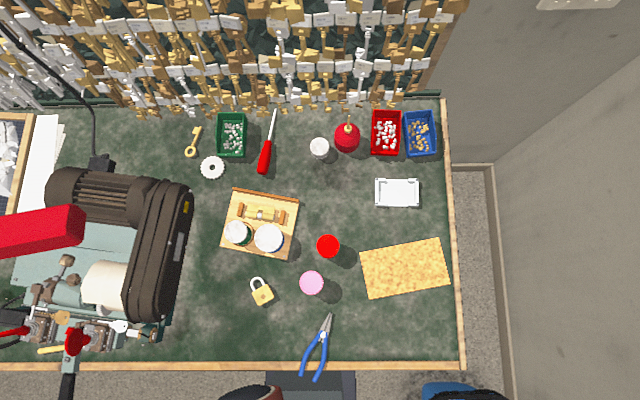

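View pics/scene0.png

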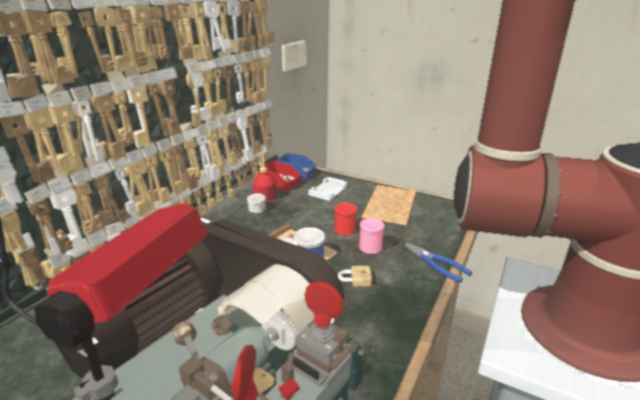

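Top view shows the board at (262,224). Candidates for the tall tin are the lidded tin at (238,233), the red can at (328,246) and the pink can at (311,283). Only the one at (238,233) has a tinplate lid with a green rim and stands on the board. The wide tin is at (268,238), the cylinder at (262,214), the cradle at (397,192), the mat at (405,268), the padlock at (262,292) and the pin tin at (319,147). The scene view is mostly blocked by the key machine. I'll take a crop to confirm, plus depth measurements.

```bash
python3 - <<'E'
from h import *
im=cv2.imread("pics/top0.png"); c=cam("top"); d=np.load("top0.npz")["d"]; P=cloud(d,c)
cv2.imwrite("pics/crop1.png",cv2.resize(im[170:300,210:350],None,fx=5,fy=4.6,interpolation=cv2.INTER_CUBIC)[:, :700])
for n,(u,v) in dict(tall=(238,233),wide=(268,238),cyl=(262,214),cylL=(248,212),cylR=(278,217),red=(328,246),pink=(311,283),mat=(405,268),cradle=(397,192),bench=(340,210),board=(230,212),padlock=(262,296),pin=(319,147),mach=(185,215)).items():
    print(n,np.median(P[v-1:v+2,u-1:u+2].reshape(-1,3),0).round(4))
# machine near edge points
m=(P[...,2]>0.03)&(d>0)
print("max z per region near machine", [ (u,P[200:260,u,:][P[200:260,u,2].argmax()].round(3)) for u in (170,180,188,192,196)])
# board, mat, cradle corners
print(plane(c,[[234,189],[299,200],[290,261],[221,249]],.008).round(4))
print(plane(c,[[360,249],[440,238],[451,288],[368,299]],.004).round(4))
print(plane(c,[[375,179],[419,179],[419,206],[376,207]],.016).round(4))
E
```

```text
tall [0.526 0.116 0.068]
wide [0.5156 0.0513 0.0535]
cyl [0.5759 0.0713 0.0232]
cylL [0.581  0.1044 0.0242]
cylR [0.571  0.0356 0.0089]
red [ 0.4955 -0.0828  0.0596]
pink [ 0.4158 -0.0448  0.0581]
mat [ 0.4478 -0.2592  0.0036]
cradle [ 0.6283 -0.2498  0.0046]
bench [ 0.5868 -0.1125  0.0008]
board [0.5848 0.1516 0.0083]
padlock [0.3878 0.069  0.0179]
pin [ 0.7363 -0.0645  0.0312]
mach [0.5616 0.223  0.1051]
max z per region near machine [(170, array([0.554, 0.231, 0.163])), (180, array([ 0.417, -0.088,  0.908])), (188, array([0.588, 0.214, 0.116])), (192, array([ 0.417, -0.088,  0.908])), (196, array([0.526, 0.233, 0.003]))]
[[ 0.6415  0.1438  0.008 ]
 [ 0.6115 -0.0145  0.008 ]
 [ 0.4665  0.0065  0.008 ]
 [ 0.4964  0.1699  0.008 ]]
[[ 0.4927 -0.1572  0.004 ]
 [ 0.516  -0.3442  0.004 ]
 [ 0.4017 -0.3609  0.004 ]
 [ 0.3788 -0.1719  0.004 ]]
[[ 0.658  -0.1971  0.016 ]
 [ 0.656  -0.3012  0.016 ]
 [ 0.5906 -0.2973  0.016 ]
 [ 0.5898 -0.1969  0.016 ]]
```

View pics/crop1.png

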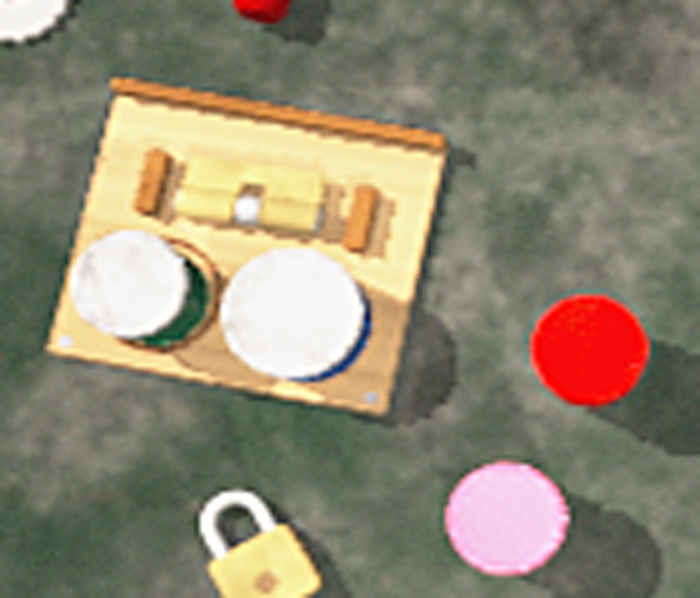

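The crop confirms it: the tall tin has a green body and silver lid, on the left place of the board. The wide tin is blue, on the right, with the cylinder behind between the cheeks. The red and pink cans stand off the board and are decoys. I'll take the wide tin first, and go above the board for a close look.

```bash
cat >> h.py <<'E'
def goto(x,y,z,yaw):
    "shift (mm) and turn (deg) in present tool axes to a tool-down pose whose x axis has this yaw"
    s=manip.state(); M=q2m(s["tool_rot"]); a=np.radians(yaw)
    T=np.array([[np.cos(a),np.sin(a),0],[np.sin(a),-np.cos(a),0],[0,0,-1]])
    sh=M.T@(np.array([x,y,z])-s["tool_pos"])*1e3
    print("go",sh.round(1),R.from_matrix(M.T@T).as_rotvec(degrees=True).round(2))
E
python3 -c "
from h import *
goto(.5,.08,.25,79.5)"
```

```text
go [ 494.3 -515.   -18.8] [ -0.08  -0.06 -57.92]
```

Request:
{"api": "play_rows", "payload": {
  "steps": [
    [[35,-36,-19,0,0,-5],[70,-72,-19,0,0,-10],[105,-108,-19,0,0,-15],[140,-144,-19,0,0,-20],[170,-175,-19,0,0,-25],[200,-207,-19,0,0,-30],[230,-238,-19,0,0,-35],[260,-270,-19,0,0,-40],[290,-302,-19,0,0,-45],[320,-333,-19,0,0,-50],[350,-364,-19,0,0,-55],[370,-385,-19,0,0,-58]]
  ]
}}

```text
time: 1.15
tool_pos: [0.4186, -0.119, 0.2502]
tool_rot: [0.0, 0.767, 0.641, 0.0]
contact_force: [1.5, -1.2, -0.0]
gripper_width: 1.002
grasp_force: 0.0
```

```bash
python3 -c "
from h import *
print(manip.state()['tool_pos'],manip.state()['joint_pos'])
goto(.5,.08,.25,79.5)"
```

```text
[ 0.41856301 -0.11903466  0.25022791] [-4.48434045e-01 -4.39760510e-01  2.00793683e+00  1.68116464e-05
  1.57282207e+00 -2.70100870e-01]
go [2.103e+02 4.480e+01 2.000e-01] [0.03 0.01 0.28]
```

Request:
{"api": "play_rows", "payload": {
  "steps": [
    [[40,8,0,0,0,0],[80,17,0,0,0,0],[120,25,0,0,0,0],[160,34,0,0,0,0],[195,41,0,0,0,0],[210,45,0,0,0,0],[210,45,0,0,0,0],[210,45,0,0,0,0]]
  ]
}}

```text
time: 1.82
tool_pos: [0.5004, 0.0778, 0.2498]
tool_rot: [-0.0, 0.768, 0.641, -0.001]
contact_force: [0.6, 0.2, -0.1]
gripper_width: 1.001
grasp_force: 0.0
```

```bash
python3 - <<'E'
from h import *
print(manip.state()['tool_pos'])
im,d,c=look("wrist"); cv2.imwrite("pics/w1.png",im); np.savez("w1.npz",d=d,K=c[0],M=c[1],e=c[2])
P=cloud(d,c)
for lo,hi in((.045,.060),(.060,.075),(.018,.035)):
    m=((P[...,2]>lo)&(P[...,2]<hi)&(d>0)).astype(np.uint8)
    n,l,st,ce=cv2.connectedComponentsWithStats(m)
    for k in range(1,n):
        if st[k,4]>300:
            q=P[l==k]; print(lo,st[k],ce[k].round(1),np.median(q,0).round(4),((q.min(0)+q.max(0))/2).round(4),(q.max(0)-q.min(0)).round(4))
E
```

```text
[0.50042234 0.07784375 0.2498153 ]
0.045 [563  37  77  52 321] [617.   72.2] [0.8172 0.1187 0.0472] [0.7896 0.1341 0.0471] [0.0714 0.0375 0.0041]
0.045 [ 309  166   60   60 2759] [338.2 195.6] [0.5181 0.0518 0.0537] [0.518  0.0504 0.0508] [0.0629 0.063  0.0111]
0.045 [ 244  269   45   45 1169] [266.6 290.6] [ 0.4204 -0.0418  0.0592] [ 0.4188 -0.0452  0.0525] [0.0511 0.0512 0.0149]
0.045 [539 283  54  36 898] [561.9 297.1] [ 0.7502 -0.1127  0.0518] [ 0.7613 -0.1229  0.0525] [0.0596 0.0435 0.015 ]
0.045 [ 319  286   44   45 1114] [340.3 307.6] [ 0.499  -0.0785  0.0592] [ 0.4984 -0.0823  0.0525] [0.0509 0.0516 0.0149]
0.06 [242   3 154  10 343] [324.    7.3] [0.5356 0.2241 0.0719] [0.528  0.2251 0.0699] [0.1287 0.0182 0.0102]
0.06 [ 315  101   53   54 2287] [341.  127.5] [0.5314 0.1218 0.0677] [0.5312 0.1212 0.0656] [0.0506 0.0508 0.0097]
0.06 [555 296  39  24 580] [576.4 307.8] [ 0.7589 -0.122   0.0648] [ 0.761  -0.1238  0.0674] [0.0422 0.0271 0.0148]
0.018 [ 516   10  117   85 1799] [581.7  46.9] [0.8218 0.1547 0.0271] [0.7732 0.1511 0.0265] [0.1069 0.0674 0.017 ]
0.018 [ 418   84   2
[... 199 characters left out ...]
0.0166]
0.018 [376 107  32  12 318] [391.6 112.1] [0.5905 0.1245 0.0201] [0.591  0.1241 0.0205] [0.0331 0.0163 0.005 ]
0.018 [ 374  127   32   61 1551] [388.9 156.5] [0.5808 0.078  0.021 ] [0.5825 0.0767 0.0228] [0.0416 0.0694 0.0095]
0.018 [ 475  130   79   26 1616] [509.6 142.4] [0.7097 0.0695 0.0256] [0.7202 0.0703 0.0253] [0.0865 0.0335 0.0146]
0.018 [206 173  42  42 566] [226.3 193.4] [0.3916 0.0678 0.0186] [0.3914 0.0673 0.0192] [0.0448 0.0486 0.0023]
0.018 [ 514  233   45   39 1346] [535.8 251.5] [ 0.7365 -0.0631  0.0317] [ 0.7393 -0.0662  0.0263] [0.0469 0.0466 0.0164]
0.018 [525 271  49  44 580] [541.3 286. ] [ 0.7421 -0.1094  0.0267] [ 0.7566 -0.1257  0.0265] [0.0526 0.0499 0.017 ]
```

View pics/w1.png

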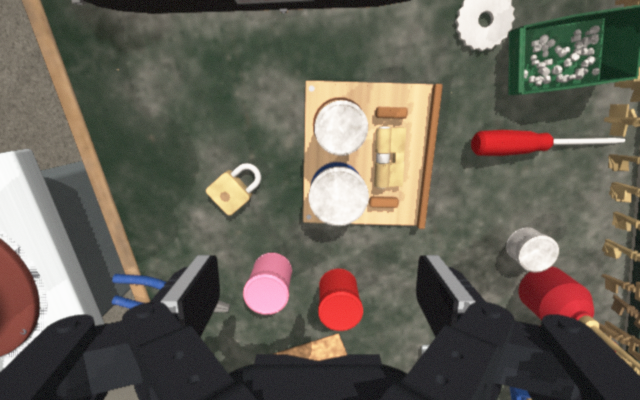

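The wrist view shows the wide lid at (338,196), the tall lid at (341,128), the cylinder at (389,157), and the padlock and pin tin clear of them. Next I go over the wide tin.

```bash
python3 -c "
from h import *
goto(.518,.050,.14,79.5)"
```

```text
go [-23.4  22.4 109.9] [-0.05  0.04  0.11]
```

Request:
{"api": "play_rows", "payload": {
  "steps": [
    [[-8,7,37,0,0,0],[-16,15,75,0,0,0],[-24,22,110,0,0,0],[-24,22,110,0,0,0],[-24,22,110,0,0,0],[-24,22,110,0,0,0]]
  ]
}}

```text
time: 2.37
tool_pos: [0.5187, 0.0491, 0.1423]
tool_rot: [0.001, 0.769, 0.639, 0.001]
contact_force: [0.3, -0.1, 1.0]
gripper_width: 1.001
grasp_force: 0.0
```

```bash
cat >> h.py <<'E'
def lid(z0,guess,rad,tag=None):
    "lid circle: pixels from the depth mask, cast on the plane of the lid's measured height"
    im,d,c=look("wrist"); P=cloud(d,c)
    m=((abs(P[...,2]-z0)<.006)&(d>0)&(np.hypot(P[...,0]-guess[0],P[...,1]-guess[1])<rad+.012)).astype(np.uint8)
    z=np.median(P[m>0][:,2]); top=((abs(P[...,2]-z)<.004)&(m>0)).astype(np.uint8)
    ct=max(cv2.findContours(top,cv2.RETR_EXTERNAL,cv2.CHAIN_APPROX_NONE)[0],key=cv2.contourArea)
    q=plane(c,ct[:,0],z)[:,:2].astype(np.float32)
    o,r=cv2.minEnclosingCircle(q); A=np.c_[2*q,np.ones(len(q))]; s=np.linalg.lstsq(A,(q**2).sum(1),rcond=None)[0]
    print("lid z",z.round(4),"enclosing",np.round(o,4),round(r,4),"fit",s[:2].round(4),np.sqrt(s[2]+s[0]**2+s[1]**2).round(4),len(q))
    if tag: cv2.imwrite(f"pics/{tag}.png",im)
E
python3 - <<'E'
from h import *
print(manip.state()['tool_pos']); lid(.054,(.518,.05),.0315,"w2")
goto(.518,.050,.03,79.5)
E
```

```text
[0.51868991 0.04907221 0.14225133]
lid z 0.0537 enclosing [0.5181 0.0506] 0.0317 fit [0.518  0.0506] 0.0312 240
go [  0.3  -2.  113.3] [ 0.25 -0.04  0.04]
```

View pics/w2.png

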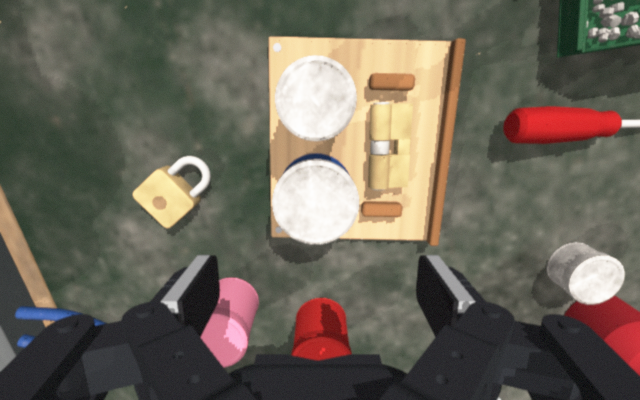

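Wide lid at (315,200), level between the open fingers; the tall tin is clear at (315,97). Descend and grip.

```bash
python3 -c "
from h import *
goto(.518,.0506,.030,79.5)"
```

```text
go [  0.9  -2.1 113.3] [ 0.25 -0.04  0.04]
```

Request:
{"api": "play_rows", "payload": {
  "steps": [
    [[0,-1,30,0,0,0],[1,-1,60,0,0,0],[1,-1,85,0,0,0],[1,-1,100,0,0,0],[1,-1,110,0,0,0],[1,-1,110,0,0,0],[1,-1,110,0,0,0],[1,-1,110,0,0,0]]
  ]
}}

```text
time: 3.08
tool_pos: [0.5191, 0.0509, 0.0327]
tool_rot: [0.001, 0.768, 0.64, 0.002]
contact_force: [0.6, 0.6, -0.2]
gripper_width: 0.998
grasp_force: 0.0
```

```bash
python3 -c "
from h import *
print(manip.state()['tool_pos'])
goto(.518,.0506,.030,79.5)"
```

```text
[0.51909374 0.05092367 0.03274914]
go [-0.5 -1.   2.7] [ 0.24 -0.03  0.1 ]
```

Request:
{"api": "play_rows", "payload": {
  "steps": [
    [[0,-1,2,0,0,0],[0,-1,2,0,0,0],[0,-1,2,0,0,0]]
  ]
}}

```text
time: 3.33
tool_pos: [0.5166, 0.0511, 0.0291]
tool_rot: [0.0, 0.768, 0.64, 0.0]
contact_force: [-0.6, 0.3, 0.3]
gripper_width: 0.995
grasp_force: 0.0
```

Request:
{"api": "play_rows", "payload": {
  "steps": [
    [[0,0,0,0,0,0],[0,0,0,0,0,0],[0,0,0,0,0,0],[0,0,0,0,0,0],[0,0,0,0,0,0],[0,0,0,0,0,0],[0,0,0,0,0,0],[0,0,0,0,0,0]]
  ],
  "claw": -1
}}

```text
time: 4.0
tool_pos: [0.5169, 0.051, 0.0293]
tool_rot: [0.0, 0.768, 0.64, 0.0]
contact_force: [-0.8, -0.1, 5.3]
gripper_width: 0.707
grasp_force: 64.8
```

Request:
{"api": "play_rows", "payload": {
  "steps": [
    [[0,0,-15,0,0,0],[0,0,-45,0,0,0],[0,0,-75,0,0,0],[0,0,-95,0,0,0],[0,0,-95,0,0,0],[0,0,-95,0,0,0]]
  ]
}}

```text
time: 4.5
tool_pos: [0.5168, 0.0511, 0.1241]
tool_rot: [0.001, 0.768, 0.64, 0.001]
contact_force: [-0.4, -0.4, -1.9]
gripper_width: 0.703
grasp_force: 65.3
```

```bash
python3 -c "
from h import *
print(manip.state()['tool_pos'])
goto(.4415,-.214,.124,79.5)"
```

```text
[0.51682467 0.05108933 0.12406274]
go [-2.743e+02 -2.620e+01 -1.000e-01] [ 0.13 -0.02  0.09]
```

Request:
{"api": "play_rows", "payload": {
  "steps": [
    [[-20,-2,0,0,0,0],[-55,-5,0,0,0,0],[-93,-9,0,0,0,0],[-132,-12,0,0,0,0],[-170,-16,0,0,0,0],[-208,-20,0,0,0,0],[-242,-23,0,0,0,0],[-264,-25,0,0,0,0],[-274,-26,0,0,0,0],[-274,-26,0,0,0,0],[-274,-26,0,0,0,0]]
  ]
}}

```text
time: 5.42
tool_pos: [0.4404, -0.2128, 0.1216]
tool_rot: [-0.002, 0.769, 0.64, -0.0]
contact_force: [-0.1, -0.2, -2.4]
gripper_width: 0.706
grasp_force: 65.3
```

```bash
python3 - <<'E'
from h import *
print(manip.state()['tool_pos'],manip.state()['contact_force'])
im,d,c=look("wrist"); cv2.imwrite("pics/w3.png",im)
P=cloud(d,c); hsv=cv2.cvtColor(im,cv2.COLOR_BGR2HSV)
m=cv2.inRange(hsv,(10,60,120),(30,255,255)); m=m&((abs(P[...,2])<.012)&(d>0)).astype(np.uint8)*255
m=cv2.morphologyEx(m,cv2.MORPH_OPEN,np.ones((5,5)))
ct=max(cv2.findContours(m,0,2)[0],key=cv2.contourArea); print(cv2.boundingRect(ct)); q=P[cv2.drawContours(m*0,[ct],-1,255,-1)>0]; q=q[abs(q[:,2])<.01]
print(np.median(q[:,2]),cv2.minAreaRect(q[:,:2].astype(np.float32)))
goto(.4415,-.214,.026,79.5)
E
```

```text
[ 0.44035304 -0.21279432  0.12159271] [-0.07943505 -0.20890526 -2.37243137]
(234, 115, 173, 132)
0.004139599258170756 ((0.4426277279853821, -0.22241151332855225), (0.11233538389205933, 0.11641760915517807), 10.25844955444336)
go [-1.6  1.3 96. ] [-0.12 -0.1   0.12]
```

View pics/w3.png

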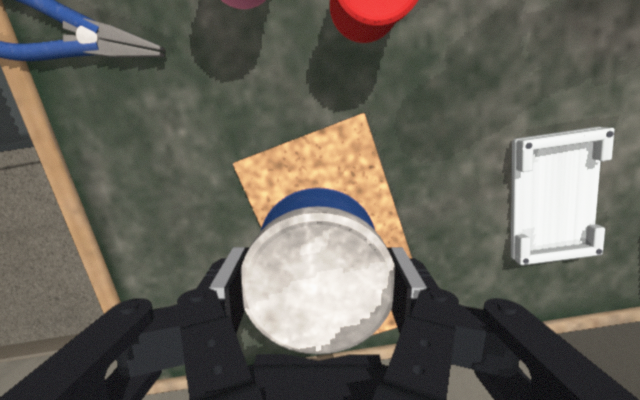

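The tin is held straight at (318,280) over the mat's near end (mat corners at (234,163) and (366,114)). Cradle at (563,195). Lower.

Request:
{"api": "play_rows", "payload": {
  "steps": [
    [[-1,1,25,0,0,0],[-1,1,55,0,0,0],[-1,1,78,0,0,0],[-1,1,88,0,0,0],[-1,1,93,0,0,0],[-1,1,93,0,0,0],[-1,1,93,0,0,0]]
  ]
}}

```text
time: 6.05
tool_pos: [0.4429, -0.2148, 0.0314]
tool_rot: [0.001, 0.768, 0.64, 0.0]
contact_force: [0.5, 0.2, -0.7]
gripper_width: 0.699
grasp_force: 65.2
```

Request:
{"api": "play_rows", "payload": {
  "steps": [
    [[0,0,3,0,0,0],[0,0,5,0,0,0],[0,0,5,0,0,0]]
  ]
}}

```text
time: 6.3
tool_pos: [0.4423, -0.2151, 0.0259]
tool_rot: [0.001, 0.768, 0.64, 0.0]
contact_force: [-0.7, -0.6, -1.1]
gripper_width: 0.709
grasp_force: 65.3
```

```bash
python3 -c "
from h import *
for _ in range(3):
    s=manip.state();print(s['tool_pos'],s['contact_force'],s['tool_rot'])"
```

```text
[ 0.4423248  -0.21510306  0.02591999] [-0.71044114 -0.61584399 -1.11151812] [5.87414864e-04 7.68335172e-01 6.40047413e-01 1.64749135e-04]
[ 0.4423248  -0.21510306  0.02591999] [-0.71044114 -0.61584399 -1.11151812] [5.87414864e-04 7.68335172e-01 6.40047413e-01 1.64749135e-04]
[ 0.4423248  -0.21510306  0.02591999] [-0.71044114 -0.61584399 -1.11151812] [5.87414864e-04 7.68335172e-01 6.40047413e-01 1.64749135e-04]
```

Request:
{"api": "play_rows", "payload": {
  "steps": [
    [[0,0,0.5,0,0,0],[0,0,1,0,0,0],[0,0,1,0,0,0]]
  ]
}}

```text
time: 6.55
tool_pos: [0.4422, -0.2153, 0.0253]
tool_rot: [0.0, 0.768, 0.64, -0.0]
contact_force: [-1.8, 0.7, 5.0]
gripper_width: 0.704
grasp_force: 65.8
```

Contact felt. Release and lift.

Request:
{"api": "play_rows", "payload": {
  "steps": [
    [[0,0,0,0,0,0],[0,0,0,0,0,0],[0,0,0,0,0,0],[0,0,0,0,0,0],[0,0,0,0,0,0],[0,0,0,0,0,0],[0,0,-20,0,0,0],[0,0,-55,0,0,0],[0,0,-90,0,0,0],[0,0,-115,0,0,0],[0,0,-115,0,0,0]]
  ],
  "claw": 1
}}

```text
time: 7.47
tool_pos: [0.4453, -0.2171, 0.1463]
tool_rot: [0.006, 0.768, 0.64, 0.002]
contact_force: [1.1, 0.0, 1.0]
gripper_width: 1.0
grasp_force: 0.0
```

```bash
python3 -c "
from h import *
lid(.05,(.4425,-.215),.0315)
goto(.531,.121,.14,35)"
```

```text
lid z 0.0497 enclosing [ 0.4429 -0.2155] 0.0318 fit [ 0.4427 -0.2156] 0.0312 233
go [347.4  24.6   2.4] [4.500e-01 1.000e-02 4.459e+01]
```

Request:
{"api": "play_rows", "payload": {
  "steps": [
    [[20,2,2,0,0,5],[55,4,2,0,0,11],[93,7,2,0,0,17],[132,10,2,0,0,23],[170,13,2,0,0,29],[208,15,2,0,0,35],[246,18,2,0,0,41],[285,20,2,0,0,44],[320,23,2,0,0,44],[340,25,2,0,0,44],[347,25,2,0,0,44],[347,25,2,0,0,44]]
  ]
}}

```text
time: 8.52
tool_pos: [0.5283, 0.1231, 0.1356]
tool_rot: [-0.0, 0.952, 0.307, -0.001]
contact_force: [-0.7, -1.0, -0.5]
gripper_width: 0.997
grasp_force: 0.0
```

```bash
python3 -c "
from h import *
print(manip.state()['tool_pos'])
lid(.068,(.531,.121),.0255,'w4')
goto(.531,.121,.037,35)"
```

```text
[0.52831607 0.12305394 0.13558962]
lid z 0.0676 enclosing [0.5317 0.1213] 0.0259 fit [0.5318 0.1213] 0.0253 214
go [ 1.9  2.4 98.8] [-0.05  0.15  0.66]
```

View pics/w4.png

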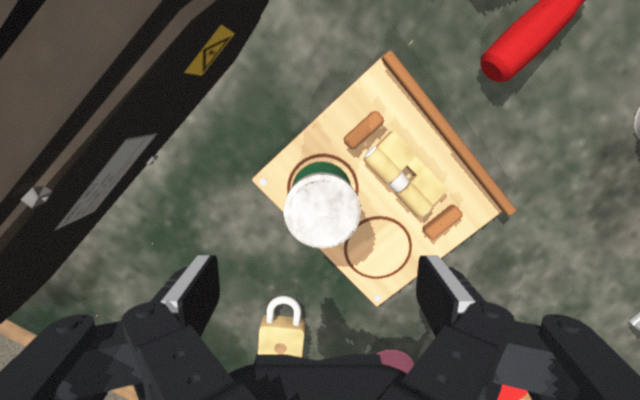

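The tall tin's lid at (322,210) sits between the fingers; the empty ring of the wide tin is at (378,247). The machine at left is clear of the gripper.

Request:
{"api": "play_rows", "payload": {
  "steps": [
    [[1,1,30,0,0,0.7],[2,3,60,0,0,0.7],[2,3,80,0,0,0.7],[2,3,92,0,0,0.7],[2,3,92,0,0,0.7],[2,3,92,0,0,0.7]]
  ]
}}

```text
time: 9.07
tool_pos: [0.5322, 0.1197, 0.045]
tool_rot: [-0.0, 0.954, 0.299, -0.001]
contact_force: [0.6, -0.1, -0.1]
gripper_width: 1.001
grasp_force: 0.0
```

```bash
python3 -c "
from h import *
print(manip.state()['tool_pos'])
goto(.5317,.1213,.037,35)"
```

```text
[0.53219857 0.11965527 0.04501326]
go [ 0.5 -1.6  8. ] [-0.03  0.06 -0.19]
```

Request:
{"api": "play_rows", "payload": {
  "steps": [
    [[0,-1.5,8,0,0,0],[0,-1.5,8,0,0,0],[0,-1.5,8,0,0,0]]
  ]
}}

```text
time: 9.32
tool_pos: [0.5322, 0.1219, 0.0381]
tool_rot: [0.0, 0.954, 0.3, 0.001]
contact_force: [0.0, -0.2, -0.6]
gripper_width: 0.999
grasp_force: 0.0
```

Request:
{"api": "play_rows", "payload": {
  "steps": [
    [[0,0,0,0,0,0],[0,0,0,0,0,0],[0,0,0,0,0,0],[0,0,0,0,0,0],[0,0,0,0,0,0],[0,0,0,0,0,0],[0,0,0,0,0,0],[0,0,0,0,0,0]]
  ],
  "claw": -1
}}

```text
time: 9.98
tool_pos: [0.5324, 0.1222, 0.0383]
tool_rot: [-0.0, 0.954, 0.3, 0.001]
contact_force: [-2.1, 0.8, 5.9]
gripper_width: 0.56
grasp_force: 62.2
```

Request:
{"api": "play_rows", "payload": {
  "steps": [
    [[0,0,-15,0,0,0],[0,0,-45,0,0,0],[0,0,-75,0,0,0],[0,0,-100,0,0,0],[0,0,-100,0,0,0],[0,0,-100,0,0,0]]
  ]
}}

```text
time: 10.48
tool_pos: [0.5327, 0.1219, 0.1388]
tool_rot: [0.0, 0.954, 0.3, 0.002]
contact_force: [-0.1, -0.1, -1.8]
gripper_width: 0.563
grasp_force: 62.2
```

```bash
python3 -c "
from h import *
print(manip.state()['tool_pos'])
goto(.453,-.307,.138,79.5)"
```

```text
[0.53271942 0.12188065 0.13880275]
go [-310.7  306.2    0.5] [  0.16  -0.11 -44.61]
```

Request:
{"api": "play_rows", "payload": {
  "steps": [
    [[-14,14,0,0,0,-3],[-40,39,0,0,0,-8],[-67,66,0,0,0,-13],[-94,92,0,0,0,-18],[-121,119,0,0,0,-23],[-148,146,0,0,0,-28],[-175,172,0,0,0,-33],[-202,199,0,0,0,-38],[-229,226,0,0,0,-42],[-256,252,0,0,0,-44],[-280,276,0,0,0,-44.5],[-300,296,0,0,0,-44.5]]
  ]
}}

```text
time: 11.48
tool_pos: [0.4528, -0.2939, 0.1345]
tool_rot: [-0.002, 0.77, 0.638, -0.001]
contact_force: [0.6, 0.6, -0.6]
gripper_width: 0.563
grasp_force: 62.1
```

Request:
{"api": "play_rows", "payload": {
  "steps": [
    [[-4,-15,0,0,0,0],[-4,-15,0,0,0,0],[-4,-15,0,0,0,0]]
  ]
}}

```text
time: 11.73
tool_pos: [0.4381, -0.293, 0.1348]
tool_rot: [-0.002, 0.77, 0.638, -0.0]
contact_force: [0.6, 0.0, -1.0]
gripper_width: 0.563
grasp_force: 62.2
```

```bash
python3 -c "
from h import *
print(manip.state()['tool_pos'])
goto(.453,-.307,.038,79.5)"
```

```text
[ 0.43813158 -0.29295323  0.13482811]
go [-11.3  17.5  96.7] [-0.18 -0.14 -0.19]
```

Request:
{"api": "play_rows", "payload": {
  "steps": [
    [[-6,9,10,0,0,0],[-11,17,30,0,0,0],[-11,17,60,0,0,0],[-11,17,80,0,0,0],[-11,17,90,0,0,0],[-11,17,90,0,0,0],[-11,17,90,0,0,0]]
  ]
}}

```text
time: 12.32
tool_pos: [0.4543, -0.3067, 0.0469]
tool_rot: [-0.001, 0.769, 0.639, -0.0]
contact_force: [0.4, -0.5, -1.0]
gripper_width: 0.565
grasp_force: 62.2
```

Request:
{"api": "play_rows", "payload": {
  "steps": [
    [[0,0,6,0,0,0],[0,0,10,0,0,0],[0,0,11,0,0,0],[0,0,11,0,0,0]]
  ]
}}

```text
time: 12.65
tool_pos: [0.4543, -0.3077, 0.0366]
tool_rot: [0.0, 0.769, 0.639, 0.0]
contact_force: [0.6, 0.6, -0.6]
gripper_width: 0.563
grasp_force: 62.2
```

Request:
{"api": "play_rows", "payload": {
  "steps": [
    [[0,0,1,0,0,0],[0,0,2,0,0,0],[0,0,2,0,0,0]]
  ]
}}

```text
time: 12.9
tool_pos: [0.4543, -0.3078, 0.0345]
tool_rot: [0.0, 0.77, 0.639, 0.0]
contact_force: [0.9, 0.6, -1.5]
gripper_width: 0.562
grasp_force: 62.2
```

Request:
{"api": "play_rows", "payload": {
  "steps": [
    [[0,0,0.5,0,0,0],[0,0,1,0,0,0],[0,0,1,0,0,0]]
  ]
}}

```text
time: 13.15
tool_pos: [0.4543, -0.308, 0.0344]
tool_rot: [0.0, 0.769, 0.639, -0.0]
contact_force: [-3.3, 2.9, 5.9]
gripper_width: 0.56
grasp_force: 62.6
```

Request:
{"api": "play_rows", "payload": {
  "steps": [
    [[0,0,0,0,0,0],[0,0,0,0,0,0],[0,0,0,0,0,0],[0,0,0,0,0,0],[0,0,0,0,0,0],[0,0,0,0,0,0],[0,0,-20,0,0,0],[0,0,-55,0,0,0],[0,0,-90,0,0,0],[0,0,-110,0,0,0],[0,0,-110,0,0,0]]
  ],
  "claw": 1
}}

```text
time: 14.07
tool_pos: [0.457, -0.3101, 0.1499]
tool_rot: [0.005, 0.769, 0.639, 0.001]
contact_force: [-0.4, 0.8, 0.5]
gripper_width: 1.001
grasp_force: 0.0
```

```bash
python3 -c "
from h import *
lid(.064,(.4543,-.308),.0255,'w5')
lid(.050,(.4428,-.2155),.0315)
goto(.580,.077,.14,79.5)"
```

```text
lid z 0.0637 enclosing [ 0.4547 -0.3091] 0.0259 fit [ 0.4546 -0.3091] 0.0253 197
lid z 0.0497 enclosing [ 0.4427 -0.2161] 0.0315 fit [ 0.4427 -0.2161] 0.0312 271
go [401.6  52.3   4. ] [ 0.12  0.07 -0.11]
```

Both tins stand upright on the mat (lid heights 49.7 and 63.7 mm). Now the cylinder.

Request:
{"api": "play_rows", "payload": {
  "steps": [
    [[20,3,2,0,0,0],[58,7,2,0,0,0],[98,13,2,0,0,0],[138,18,2,0,0,0],[178,23,2,0,0,0],[218,28,2,0,0,0],[258,33,2,0,0,0],[298,38,2,0,0,0],[338,44,2,0,0,0],[372,48,2,0,0,0],[394,51,2,0,0,0],[401,52,2,0,0,0]]
  ],
  "claw": 0.2
}}

```text
time: 15.17
tool_pos: [0.5781, 0.0801, 0.1387]
tool_rot: [-0.002, 0.768, 0.64, -0.001]
contact_force: [0.1, 0.2, 1.1]
gripper_width: 0.6
grasp_force: 0.0
```

Request:
{"api": "play_rows", "payload": {
  "steps": [
    [[0,0,0,0,0,0],[0,0,0,0,0,0]]
  ]
}}

```text
time: 15.33
tool_pos: [0.5781, 0.0765, 0.1396]
tool_rot: [-0.001, 0.769, 0.639, -0.001]
contact_force: [0.4, -0.5, -0.2]
gripper_width: 0.6
grasp_force: 0.0
```

```bash
cat >> h.py <<'E'
def block(zlo,zhi,guess,rad):
    im,d,c=look("wrist"); P=cloud(d,c)
    m=((P[...,2]>zlo)&(P[...,2]<zhi)&(d>0)&(np.hypot(P[...,0]-guess[0],P[...,1]-guess[1])<rad)).astype(np.uint8)
    n,l,st,ce=cv2.connectedComponentsWithStats(m); k=1+st[1:,4].argmax(); q=P[l==k]
    print("block px",ce[k].round(),"z",np.percentile(q[:,2],[5,50,95]).round(4),"rect",cv2.minAreaRect(q[:,:2].astype(np.float32)),"mid",((q.min(0)+q.max(0))/2).round(4)); return im,P,c
E
python3 - <<'E'
from h import *
print(manip.state()['tool_pos'])
im,P,c=block(.0135,.04,(.58,.077),.042); cv2.imwrite("pics/w6.png",im)
# empty rings: dark pixels on the board
goto(.580,.077,.03,79.5)
E
```

```text
[0.57807812 0.07647243 0.13960724]
block px [323. 191.] z [0.0178 0.0207 0.0254] rect ((0.5822396874427795, 0.07567249238491058), (0.06877584010362625, 0.032031212002038956), 80.60265350341797) mid [0.5826 0.0763 0.0203]
go [  1.5   1.8 110. ] [-0.12  0.06 -0.15]
```

View pics/w6.png

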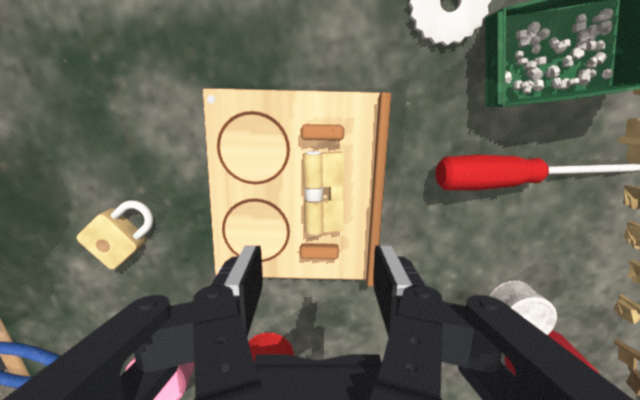

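The cylinder is at (323,191), rings empty at (253,148) and (256,230), lip at (380,190). I'll narrow the fingers to about 45 mm and descend.

```bash
python3 -c "
from h import *
goto(.5823,.0757,.04,80.6)"
```

```text
go [  0.6   4.3 100. ] [-0.12  0.06 -1.25]
```

Request:
{"api": "play_rows", "payload": {
  "steps": [
    [[0,2,30,0,0,-1.2],[0,4,60,0,0,-1.2],[0,4,85,0,0,-1.2],[0,4,95,0,0,-1.2],[0,4,97,0,0,-1.2],[0,4,97,0,0,-1.2],[0,4,97,0,0,-1.2]]
  ],
  "claw": 0.05
}}

```text
time: 15.97
tool_pos: [0.5842, 0.0756, 0.0461]
tool_rot: [0.001, 0.763, 0.646, 0.001]
contact_force: [0.7, -0.3, 0.0]
gripper_width: 0.523
grasp_force: 0.0
```

```bash
python3 -c "
from h import *
print(manip.state()['tool_pos'])
goto(.5823,.0757,.011,80.6)
block(.0135,.04,(.58,.077),.042)"
```

```text
[0.58424473 0.0756258  0.04606006]
go [-0.3 -2.  35.1] [ 0.15 -0.02 -0.06]
block px [313. 234.] z [0.0177 0.0206 0.0253] rect ((0.5826290249824524, 0.07617539912462234), (0.0677301213145256, 0.03255973383784294), 80.4150619506836) mid [0.5825 0.0759 0.0202]
```

Request:
{"api": "play_rows", "payload": {
  "steps": [
    [[0,-2,10,0,0,0],[0,-2,20,0,0,0],[0,-2,27,0,0,0],[0,-2,32,0,0,0],[0,-2,32,0,0,0],[0,-2,32,0,0,0]]
  ]
}}

```text
time: 16.52
tool_pos: [0.5805, 0.0766, 0.0115]
tool_rot: [-0.0, 0.763, 0.647, -0.001]
contact_force: [-0.5, 0.8, -0.5]
gripper_width: 0.53
grasp_force: 0.0
```

Request:
{"api": "play_rows", "payload": {
  "steps": [
    [[0,1,0,0,0,0],[0,1,0,0,0,0],[0,1,0,0,0,0],[0,1,0,0,0,0],[0,1,0,0,0,0],[0,1,0,0,0,0],[0,1,0,0,0,0]]
  ],
  "claw": -1
}}

```text
time: 17.1
tool_pos: [0.5826, 0.0764, 0.0129]
tool_rot: [0.0, 0.763, 0.647, 0.001]
contact_force: [1.2, 0.5, 2.7]
gripper_width: 0.343
grasp_force: 59.7
```

Request:
{"api": "play_rows", "payload": {
  "steps": [
    [[0,0,-10,0,0,0],[0,0,-35,0,0,0],[0,0,-65,0,0,0],[0,0,-80,0,0,0],[0,0,-80,0,0,0],[0,0,-80,0,0,0]]
  ]
}}

```text
time: 17.6
tool_pos: [0.5823, 0.0764, 0.093]
tool_rot: [0.0, 0.763, 0.647, 0.001]
contact_force: [1.4, 0.6, -1.7]
gripper_width: 0.344
grasp_force: 59.7
```

```bash
python3 -c "
from h import *
print(manip.state()['tool_pos'])
goto(.6235,-.249,.09,89)"
```

```text
[0.58227962 0.07637276 0.09303996]
go [-314.3   93.9    3.1] [ 0.08 -0.01 -8.41]
```

Request:
{"api": "play_rows", "payload": {
  "steps": [
    [[-20,6,0,0,0,-3],[-55,18,0,0,0,-6],[-93,29,0,0,0,-8.4],[-132,41,0,0,0,-8.4],[-170,54,0,0,0,-8.4],[-205,68,0,0,0,-8.4],[-235,82,0,0,0,-8.4],[-250,92,0,0,0,-8.4],[-255,94,0,0,0,-8.4],[-255,94,0,0,0,-8.4],[-255,94,0,0,0,-8.4]]
  ]
}}

```text
time: 18.52
tool_pos: [0.6317, -0.1895, 0.0901]
tool_rot: [-0.002, 0.713, 0.701, -0.001]
contact_force: [0.0, -0.2, -2.1]
gripper_width: 0.339
grasp_force: 59.8
```

```bash
python3 - <<'E'
from h import *
print(manip.state()['tool_pos'])
im,d,c=look("wrist"); cv2.imwrite("pics/w7.png",im); np.savez("w7.npz",d=d,K=c[0],M=c[1],e=c[2])
P=cloud(d,c)
b=(np.hypot(P[...,0]-.6235,P[...,1]+.249)<.085)&(d>0)&(im.min(2)>120)
for lo,hi in((.012,.020),(.004,.009),(.003,.02)):
    m=(b&(P[...,2]>lo)&(P[...,2]<hi)).astype(np.uint8); n,l,st,ce=cv2.connectedComponentsWithStats(m)
    q=P[m>0]; print(lo,len(q),np.median(q[:,2]),cv2.minAreaRect(q[:,:2].astype(np.float32)))
    for k in range(1,n):
        if st[k,4]>25: q=P[l==k]; print("  ",st[k],((q.min(0)+q.max(0))/2).round(4),(q.max(0)-q.min(0)).round(4))
# cylinder in hand
q=P[(np.hypot(P[...,0]-manip.state()['tool_pos'][0],P[...,1]-manip.state()['tool_pos'][1])<.05)&(P[...,2]>.075)&(P[...,2]<.115)&(d>0)]
h=None
E
```

```text
[ 0.63166402 -0.18947582  0.09009686]
0.012 1472 0.015938322030538715 ((0.6282072067260742, -0.2483750581741333), (0.10231913626194, 0.06625928729772568), 88.2431411743164)
   [268 220  13  26 272] [ 0.601  -0.205   0.0154] [0.0095 0.0174 0.0069]
   [354 221   9  22 156] [ 0.6597 -0.2057  0.0153] [0.0057 0.015  0.0051]
   [ 271  318   86   29 1044] [ 0.6268 -0.2877  0.0151] [0.0657 0.0243 0.006 ]
0.004 351 0.006318215002364069 ((0.6281649470329285, -0.24503707885742188), (0.09531814604997635, 0.06478473544120789), 87.63841247558594)
   [317 256  11  15 157] [ 0.6343 -0.2331  0.006 ] [0.0076 0.012  0.0038]
   [282 307   3  25  50] [ 0.6027 -0.2803  0.0067] [0.0019 0.0217 0.0036]
   [317 329  29   5  80] [ 0.6407 -0.292   0.0069] [0.0223 0.003  0.0041]
0.003 1966 0.015578605734373016 ((0.6280146837234497, -0.24812069535255432), (0.1026817187666893, 0.06624160706996918), 87.95315551757812)
   [268 215  14  31 335] [ 0.601  -0.2059  0.011 ] [0.0095 0.0202 0.0158]
   [354 217   9  26 184] [ 0.6597 -0.2056  0.0105] [0.0057 0.0151 0.0148]
   [317 256  11  15 157] [ 0.6343 -0.2331  0.006 ] [0.0076 0.012  0.0038]
   [ 271  304   86   43 1290] [ 0.6268 -0.2839  0.0115] [0.0657 0.032  0.0132]
```

View pics/w7.png

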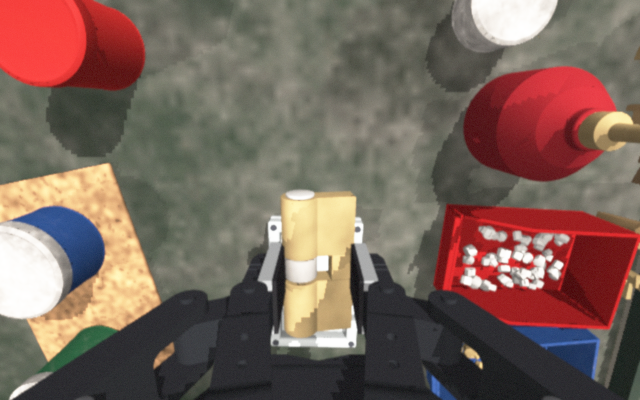

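The cylinder is held level at (320,263) over the cradle, and the cradle fit of 102 x 66 mm at (0.628,-0.248) is solid. Next I go over it and down.

```bash
python3 -c "
from h import *
goto(.628,-.248,.045,88.2)"
```

```text
go [-59.1  -2.8  45.5] [-0.17 -0.09  0.84]
```

Request:
{"api": "play_rows", "payload": {
  "steps": [
    [[-25,-1,10,0,0,0.8],[-50,-3,25,0,0,0.8],[-58,-3,40,0,0,0.8],[-59,-3,45,0,0,0.8],[-59,-3,45,0,0,0.8],[-59,-3,45,0,0,0.8],[-59,-3,45,0,0,0.8]]
  ]
}}

```text
time: 19.15
tool_pos: [0.6296, -0.2483, 0.0481]
tool_rot: [0.0, 0.718, 0.696, 0.0]
contact_force: [-0.1, -0.7, -1.9]
gripper_width: 0.342
grasp_force: 59.8
```

```bash
python3 -c "
from h import *
print(manip.state()['tool_pos'])
goto(.628,-.248,.012,88.2)"
```

```text
[ 0.62964318 -0.24825531  0.04805429]
go [ 0.2 -1.7 36.1] [ 0.05 -0.    0.07]
```

Request:
{"api": "play_rows", "payload": {
  "steps": [
    [[0,-1.5,12,0,0,0],[0,-1.5,22,0,0,0],[0,-1.5,29,0,0,0],[0,-1.5,34,0,0,0],[0,-1.5,34,0,0,0],[0,-1.5,34,0,0,0]]
  ]
}}

```text
time: 19.65
tool_pos: [0.6273, -0.2494, 0.0128]
tool_rot: [-0.0, 0.718, 0.696, -0.0]
contact_force: [0.9, -0.2, -2.6]
gripper_width: 0.341
grasp_force: 59.8
```

Request:
{"api": "play_rows", "payload": {
  "steps": [
    [[0,0,1,0,0,0],[0,0,2,0,0,0],[0,0,2,0,0,0]]
  ]
}}

```text
time: 19.9
tool_pos: [0.6275, -0.2495, 0.0113]
tool_rot: [0.0, 0.718, 0.696, 0.0]
contact_force: [-0.2, 0.0, -1.8]
gripper_width: 0.34
grasp_force: 59.8
```

Request:
{"api": "play_rows", "payload": {
  "steps": [
    [[0,0,0.5,0,0,0],[0,0,1,0,0,0],[0,0,1,0,0,0]]
  ]
}}

```text
time: 20.15
tool_pos: [0.6277, -0.2496, 0.0109]
tool_rot: [0.0, 0.718, 0.696, -0.0]
contact_force: [-1.7, 1.2, 1.0]
gripper_width: 0.34
grasp_force: 60.1
```

Request:
{"api": "play_rows", "payload": {
  "steps": [
    [[0,0,0,0,0,0],[0,0,0,0,0,0],[0,0,0,0,0,0],[0,0,0,0,0,0],[0,0,-20,0,0,0],[0,0,-55,0,0,0],[0,0,-95,0,0,0],[0,0,-120,0,0,0],[0,0,-120,0,0,0],[0,0,-120,0,0,0]]
  ],
  "claw": 0.05
}}

```text
time: 20.98
tool_pos: [0.6291, -0.2503, 0.1336]
tool_rot: [0.003, 0.718, 0.696, 0.001]
contact_force: [-0.3, 0.9, -0.8]
gripper_width: 0.521
grasp_force: 0.0
```

```bash
python3 - <<'E'
from h import *
im,P,c=block(.0172,.04,(.628,-.248),.06); cv2.imwrite("pics/w8.png",im[120:320,200:440].repeat(3,0).repeat(3,1)[:600,:800])
goto(.4547,-.3091,.14,79.5)
E
```

```text
block px [310. 193.] z [0.0174 0.0205 0.0235] rect ((0.6266927123069763, -0.2501678168773651), (0.06843435764312744, 0.029158851131796837), 87.82778930664062) mid [ 0.6268 -0.25    0.0213]
go [ -65.  -171.1   -9.3] [0.06 0.02 8.69]
```

View pics/w8.png

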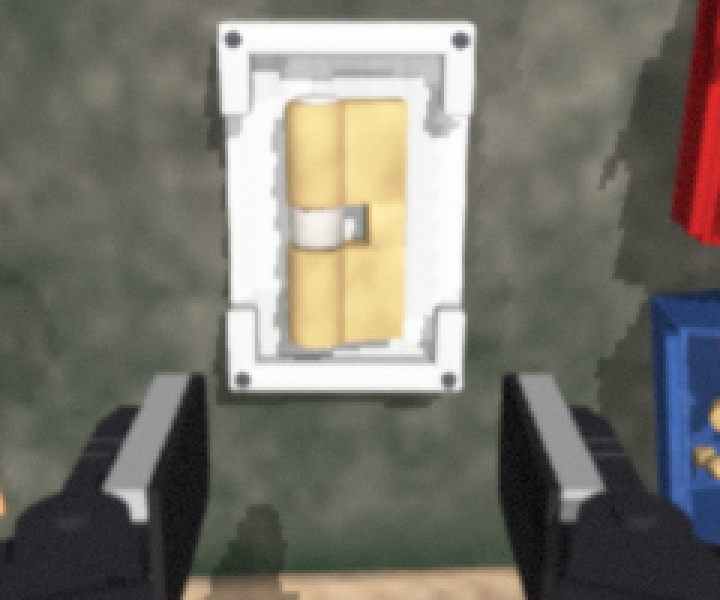

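The cylinder lies flat in the pocket with clearance all round (top at 23.5 mm, as expected). Now the tall tin goes back.

Request:
{"api": "play_rows", "payload": {
  "steps": [
    [[-14,-38,-5,0,0,4],[-29,-76,-9,0,0,8.6],[-43,-114,-9,0,0,8.6],[-57,-150,-9,0,0,8.6],[-64,-168,-9,0,0,8.6],[-65,-171,-9,0,0,8.6],[-65,-171,-9,0,0,8.6],[-65,-171,-9,0,0,8.6]]
  ],
  "claw": 1
}}

```text
time: 21.7
tool_pos: [0.4546, -0.3085, 0.1381]
tool_rot: [-0.001, 0.768, 0.64, 0.0]
contact_force: [0.8, 0.6, -0.2]
gripper_width: 1.001
grasp_force: 0.0
```

```bash
python3 -c "
from h import *
print(manip.state()['tool_pos'])
lid(.064,(.4547,-.309),.0255)
goto(.4543,-.3087,.0345,79.5)"
```

```text
[ 0.45464773 -0.30848813  0.13814985]
lid z 0.0637 enclosing [ 0.4547 -0.3089] 0.0261 fit [ 0.4547 -0.3091] 0.0253 206
go [ -0.5  -0.7 104. ] [-0.04 -0.06  0.13]
```

Request:
{"api": "play_rows", "payload": {
  "steps": [
    [[0,0,30,0,0,0],[0,0,60,0,0,0],[0,0,85,0,0,0],[0,0,98,0,0,0],[0,0,102,0,0,0],[0,0,102,0,0,0],[0,0,102,0,0,0]]
  ]
}}

```text
time: 22.33
tool_pos: [0.4558, -0.3095, 0.0385]
tool_rot: [0.001, 0.768, 0.64, 0.0]
contact_force: [0.3, -0.0, 0.3]
gripper_width: 1.006
grasp_force: 0.0
```

```bash
python3 -c "
from h import *
print(manip.state()['tool_pos'])
goto(.4545,-.309,.035,79.5)"
```

```text
[ 0.45576561 -0.30948691  0.03846719]
go [ 0.3 -1.3  3.5] [0.09 0.05 0.13]
```

Request:
{"api": "play_rows", "payload": {
  "steps": [
    [[0,-1,2,0,0,0],[0,-1,2,0,0,0],[0,-1,2,0,0,0]]
  ]
}}

```text
time: 22.58
tool_pos: [0.4542, -0.3094, 0.0365]
tool_rot: [0.001, 0.768, 0.64, 0.0]
contact_force: [-0.3, 0.7, -0.0]
gripper_width: 0.995
grasp_force: 0.0
```

Request:
{"api": "play_rows", "payload": {
  "steps": [
    [[0,0,0,0,0,0],[0,0,0,0,0,0],[0,0,0,0,0,0],[0,0,0,0,0,0],[0,0,0,0,0,0],[0,0,0,0,0,0],[0,0,0,0,0,0],[0,0,0,0,0,0]]
  ],
  "claw": -1
}}

```text
time: 23.25
tool_pos: [0.4539, -0.3092, 0.036]
tool_rot: [0.0, 0.768, 0.64, 0.0]
contact_force: [-1.0, 0.4, 5.1]
gripper_width: 0.565
grasp_force: 61.7
```

Request:
{"api": "play_rows", "payload": {
  "steps": [
    [[0,0,-15,0,0,0],[0,0,-45,0,0,0],[0,0,-75,0,0,0],[0,0,-100,0,0,0],[0,0,-100,0,0,0],[0,0,-100,0,0,0]]
  ]
}}

```text
time: 23.75
tool_pos: [0.4543, -0.3094, 0.1366]
tool_rot: [0.002, 0.768, 0.64, 0.0]
contact_force: [-0.3, -0.0, -1.1]
gripper_width: 0.564
grasp_force: 62.4
```

```bash
python3 -c "
from h import *
s=manip.state();print(s['tool_pos'])
lid(s['tool_pos'][2]+.029,s['tool_pos'][:2],.0255)
goto(.5317,.1213,.138,35)"
```

```text
[ 0.45428994 -0.30942376  0.13659119]
lid z 0.1644 enclosing [ 0.4589 -0.3029] 0.0343 fit [ 0.4562 -0.3087] 0.0271 537
go [436.9  -0.6  -3.3] [-4.000e-02 -1.000e-02  4.459e+01]
```

Request:
{"api": "play_rows", "payload": {
  "steps": [
    [[20,0,-3,0,0,4],[55,0,-3,0,0,9],[94,0,-3,0,0,14],[133,0,-3,0,0,19],[172,0,-3,0,0,24],[211,0,-3,0,0,29],[250,0,-3,0,0,34],[289,0,-3,0,0,39],[328,0,-3,0,0,43],[366,0,-3,0,0,44.6],[400,0,-3,0,0,44.6],[420,0,-3,0,0,44.6]]
  ]
}}

```text
time: 24.8
tool_pos: [0.5278, 0.1074, 0.1353]
tool_rot: [-0.001, 0.953, 0.302, -0.002]
contact_force: [0.4, 0.5, -0.9]
gripper_width: 0.562
grasp_force: 62.4
```

```bash
python3 -c "
from h import *
s=manip.state();print(s['tool_pos'])
goto(.5317,.1213,.05,35)"
```

```text
[0.5277843  0.10739683 0.13528144]
go [11.5 -8.8 85.3] [-0.19  0.19  0.13]
```

Request:
{"api": "play_rows", "payload": {
  "steps": [
    [[6,-4,20,0,0,0],[11,-8,45,0,0,0],[11,-9,65,0,0,0],[11,-9,78,0,0,0],[11,-9,82,0,0,0],[11,-9,82,0,0,0],[11,-9,82,0,0,0]]
  ]
}}

```text
time: 25.38
tool_pos: [0.5334, 0.1176, 0.0563]
tool_rot: [-0.0, 0.954, 0.3, -0.0]
contact_force: [0.9, -0.6, -1.2]
gripper_width: 0.565
grasp_force: 62.4
```

```bash
python3 -c "
from h import *
s=manip.state();print(s['tool_pos'])
im,d,c=look('wrist');cv2.imwrite('pics/w9.png',im)
goto(.5317,.1213,.041,35)"
```

```text
[0.53343677 0.11761524 0.05631147]
go [ 0.  -4.4 16.3] [ 0.05 -0.08 -0.04]
```

Request:
{"api": "play_rows", "payload": {
  "steps": [
    [[0,-4,6,0,0,0],[0,-4,12,0,0,0],[0,-4,13,0,0,0],[0,-4,13,0,0,0]]
  ]
}}

```text
time: 25.77
tool_pos: [0.5306, 0.1212, 0.0428]
tool_rot: [-0.0, 0.954, 0.301, -0.0]
contact_force: [0.1, -1.0, -1.1]
gripper_width: 0.567
grasp_force: 62.4
```

```bash
python3 -c "
from h import *
s=manip.state();print(s['tool_pos'],s['contact_force'])
goto(.5317,.1213,.040,35)"
```

```text
[0.53055456 0.12116285 0.04280211] [ 0.08695223 -1.01021069 -1.13513901]
go [1.  0.5 2.8] [-0.03  0.05 -0.01]
```

Request:
{"api": "play_rows", "payload": {
  "steps": [
    [[0.5,0.5,1,0,0,0],[0.5,0.5,2,0,0,0],[0.5,0.5,2,0,0,0]]
  ]
}}

```text
time: 26.02
tool_pos: [0.5318, 0.1211, 0.0413]
tool_rot: [0.0, 0.954, 0.301, 0.0]
contact_force: [-0.6, -0.2, -0.1]
gripper_width: 0.562
grasp_force: 62.4
```

Request:
{"api": "play_rows", "payload": {
  "steps": [
    [[0,0,0.5,0,0,0],[0,0,1,0,0,0],[0,0,1,0,0,0]]
  ]
}}

```text
time: 26.27
tool_pos: [0.5317, 0.1211, 0.0403]
tool_rot: [-0.0, 0.954, 0.301, -0.0]
contact_force: [0.2, -0.5, -1.0]
gripper_width: 0.564
grasp_force: 62.4
```

Request:
{"api": "play_rows", "payload": {
  "steps": [
    [[0,0,0.5,0,0,0],[0,0,1,0,0,0],[0,0,1,0,0,0]]
  ]
}}

```text
time: 26.52
tool_pos: [0.532, 0.1211, 0.04]
tool_rot: [-0.0, 0.954, 0.301, 0.0]
contact_force: [-2.1, 1.0, 3.6]
gripper_width: 0.566
grasp_force: 62.5
```

Contact. Release, lift and check.

Request:
{"api": "play_rows", "payload": {
  "steps": [
    [[0,0,0,0,0,0],[0,0,0,0,0,0],[0,0,0,0,0,0],[0,0,0,0,0,0],[0,0,0,0,0,0],[0,0,0,0,0,0],[0,0,-20,0,0,0],[0,0,-55,0,0,0],[0,0,-85,0,0,0],[0,0,-100,0,0,0],[0,0,-100,0,0,0]]
  ],
  "claw": 1
}}

```text
time: 27.43
tool_pos: [0.5349, 0.1214, 0.1447]
tool_rot: [0.001, 0.954, 0.301, 0.005]
contact_force: [0.1, 0.2, 1.1]
gripper_width: 1.001
grasp_force: 0.0
```

```bash
python3 -c "
from h import *
lid(.068,(.5317,.121),.0255)
goto(.4427,-.2158,.14,79.5)"
```

```text
lid z 0.0677 enclosing [0.5334 0.1201] 0.0258 fit [0.5332 0.1202] 0.0253 202
go [-267.6  224.1    1.3] [  0.24  -0.19 -44.51]
```

```bash
python3 -c "
from h import *
for i in range(3): lid(.068,(.5317,.121),.0255)
print(manip.state()['tool_pos'])
goto(.4427,-.2158,.14,79.5)"
```

```text
lid z 0.0676 enclosing [0.5333 0.1203] 0.0259 fit [0.5333 0.1202] 0.0253 207
lid z 0.0676 enclosing [0.5333 0.1201] 0.0259 fit [0.5332 0.1202] 0.0253 208
lid z 0.0676 enclosing [0.5331 0.1204] 0.0259 fit [0.5332 0.1202] 0.0253 212
[0.5305733  0.12096102 0.13739463]
go [-265.1  225.5   -2.3] [ -0.14   0.11 -44.51]
```

The tall tin stands within 2 mm of its spot, good enough. Now the wide tin.

Request:
{"api": "play_rows", "payload": {
  "steps": [
    [[-14,12,-2,0,0,-3],[-40,34,-2,0,0,-9],[-68,58,-2,0,0,-15],[-96,82,-2,0,0,-21],[-124,106,-2,0,0,-27],[-152,129,-2,0,0,-33],[-180,153,-2,0,0,-39],[-208,177,-2,0,0,-44.5],[-236,200,-2,0,0,-44.5],[-258,219,-2,0,0,-44.5],[-265,225,-2,0,0,-44.5],[-265,225,-2,0,0,-44.5]]
  ]
}}

```text
time: 28.63
tool_pos: [0.4423, -0.2164, 0.1396]
tool_rot: [-0.001, 0.77, 0.638, -0.0]
contact_force: [-0.9, 0.2, 0.3]
gripper_width: 0.995
grasp_force: 0.0
```

```bash
python3 -c "
from h import *
print(manip.state()['tool_pos'])
lid(.05,(.4427,-.2158),.0315)
goto(.4427,-.2158,.028,79.5)"
```

```text
[ 0.44230464 -0.2163682   0.13957716]
lid z 0.0497 enclosing [ 0.4426 -0.2155] 0.0318 fit [ 0.4427 -0.2156] 0.0312 239
go [ -1.    0.3 111.7] [-0.15 -0.1  -0.13]
```

Request:
{"api": "play_rows", "payload": {
  "steps": [
    [[0,0,30,0,0,0],[0,0,60,0,0,0],[0,0,88,0,0,0],[0,0,103,0,0,0],[0,0,109,0,0,0],[0,0,109,0,0,0],[0,0,109,0,0,0]]
  ]
}}

```text
time: 29.27
tool_pos: [0.4442, -0.2144, 0.0326]
tool_rot: [0.0, 0.768, 0.64, 0.0]
contact_force: [-0.3, -0.5, -0.1]
gripper_width: 1.003
grasp_force: 0.0
```

```bash
python3 -c "
from h import *
print(manip.state()['tool_pos'])
goto(.4425,-.2157,.027,79.5)"
```

```text
[ 0.44420571 -0.21440768  0.03261082]
go [-1.6 -1.4  5.6] [ 0.01 -0.01  0.07]
```

Request:
{"api": "play_rows", "payload": {
  "steps": [
    [[-1,-1.5,5,0,0,0],[-1,-1.5,5,0,0,0],[-1,-1.5,5,0,0,0]]
  ]
}}

```text
time: 29.52
tool_pos: [0.4425, -0.2162, 0.0282]
tool_rot: [0.001, 0.769, 0.639, 0.0]
contact_force: [-0.8, 0.0, -0.6]
gripper_width: 0.998
grasp_force: 0.0
```

Request:
{"api": "play_rows", "payload": {
  "steps": [
    [[0,0,0,0,0,0],[0,0,0,0,0,0],[0,0,0,0,0,0],[0,0,0,0,0,0],[0,0,0,0,0,0],[0,0,0,0,0,0],[0,0,0,0,0,0],[0,0,0,0,0,0]]
  ],
  "claw": -1
}}

```text
time: 30.18
tool_pos: [0.4427, -0.2165, 0.0286]
tool_rot: [0.001, 0.769, 0.639, 0.0]
contact_force: [-0.6, 0.1, 5.4]
gripper_width: 0.705
grasp_force: 64.8
```

Request:
{"api": "play_rows", "payload": {
  "steps": [
    [[0,0,-15,0,0,0],[0,0,-45,0,0,0],[0,0,-75,0,0,0],[0,0,-100,0,0,0],[0,0,-100,0,0,0],[0,0,-100,0,0,0]]
  ]
}}

```text
time: 30.68
tool_pos: [0.443, -0.2166, 0.1291]
tool_rot: [0.002, 0.769, 0.639, 0.001]
contact_force: [0.3, 0.1, -2.0]
gripper_width: 0.705
grasp_force: 65.3
```

```bash
python3 -c "
from h import *
s=manip.state();print(s['tool_pos'])
goto(.518,.0506,.127,79.5)"
```

```text
[ 0.4429815  -0.21664448  0.12912092]
go [276.5  25.    1.8] [ 0.21  0.09 -0.02]
```

Request:
{"api": "play_rows", "payload": {
  "steps": [
    [[20,2,0,0,0,0],[55,5,0,0,0,0],[93,9,0,0,0,0],[132,12,0,0,0,0],[170,16,0,0,0,0],[208,19,0,0,0,0],[242,22,0,0,0,0],[266,24,0,0,0,0],[276,25,0,0,0,0],[276,25,0,0,0,0],[276,25,0,0,0,0]]
  ]
}}

```text
time: 31.6
tool_pos: [0.5159, 0.0506, 0.1257]
tool_rot: [-0.001, 0.769, 0.64, -0.001]
contact_force: [-0.6, -0.1, -0.8]
gripper_width: 0.702
grasp_force: 65.3
```

```bash
python3 -c "
from h import *
s=manip.state();print(s['tool_pos'])
goto(.518,.0499,.043,79.5)"
```

```text
[0.5159109  0.05058102 0.12572573]
go [-0.2  2.4 82.7] [-0.16  0.07  0.03]
```

Request:
{"api": "play_rows", "payload": {
  "steps": [
    [[0,0,25,0,0,0],[0,0,50,0,0,0],[0,0,70,0,0,0],[0,0,80,0,0,0],[0,0,80,0,0,0],[0,0,80,0,0,0]]
  ]
}}

```text
time: 32.1
tool_pos: [0.5166, 0.0499, 0.0471]
tool_rot: [-0.0, 0.769, 0.639, -0.0]
contact_force: [1.0, 0.4, -1.1]
gripper_width: 0.706
grasp_force: 65.3
```

```bash
python3 -c "
from h import *
s=manip.state();print(s['tool_pos'])
goto(.518,.0499,.0335,79.5)"
```

```text
[0.51657835 0.04988951 0.04706641]
go [ 0.3  1.4 13.6] [-0.06  0.02 -0.09]
```

Request:
{"api": "play_rows", "payload": {
  "steps": [
    [[0,1,6,0,0,0],[0,1,11,0,0,0],[0,1,13,0,0,0],[0,1,13,0,0,0],[0,1,13,0,0,0]]
  ]
}}

```text
time: 32.52
tool_pos: [0.5181, 0.0508, 0.0345]
tool_rot: [0.0, 0.769, 0.639, 0.0]
contact_force: [0.1, 0.9, -0.7]
gripper_width: 0.704
grasp_force: 65.3
```

Request:
{"api": "play_rows", "payload": {
  "steps": [
    [[-0.5,0,1,0,0,0],[-0.5,0,1.5,0,0,0],[-0.5,0,1.5,0,0,0]]
  ]
}}

```text
time: 32.77
tool_pos: [0.5178, 0.0502, 0.0328]
tool_rot: [0.0, 0.769, 0.639, 0.0]
contact_force: [0.2, 0.2, -1.3]
gripper_width: 0.704
grasp_force: 65.3
```

Request:
{"api": "play_rows", "payload": {
  "steps": [
    [[0,0,0.5,0,0,0],[0,0,1,0,0,0],[0,0,1,0,0,0]]
  ]
}}

```text
time: 33.02
tool_pos: [0.518, 0.0502, 0.0327]
tool_rot: [-0.0, 0.769, 0.639, -0.0]
contact_force: [-4.1, -0.3, 4.3]
gripper_width: 0.705
grasp_force: 65.9
```

Request:
{"api": "play_rows", "payload": {
  "steps": [
    [[0,0,0,0,0,0],[0,0,0,0,0,0],[0,0,0,0,0,0],[0,0,0,0,0,0],[0,0,0,0,0,0],[0,0,0,0,0,0],[0,0,-20,0,0,0],[0,0,-55,0,0,0],[0,0,-90,0,0,0],[0,0,-110,0,0,0],[0,0,-110,0,0,0],[0,0,-110,0,0,0]]
  ],
  "claw": 1
}}

```text
time: 34.02
tool_pos: [0.519, 0.0501, 0.1436]
tool_rot: [0.001, 0.769, 0.639, 0.001]
contact_force: [-0.6, 0.6, -0.3]
gripper_width: 1.001
grasp_force: 0.0
```

```bash
python3 -c "
from h import *
for i in range(2):
  lid(.054,(.518,.0506),.0315,'w10')
  lid(.068,(.532,.1205),.0255)
im,d,c=look('top'); cv2.imwrite('pics/top2.png',cv2.resize(im[120:320,180:460],None,fx=2.8,fy=2.8))
print(manip.state()['tool_pos'])"
```

```text
lid z 0.0537 enclosing [0.5189 0.0511] 0.0319 fit [0.5187 0.0509] 0.0312 240
lid z 0.0677 enclosing [0.5327 0.12  ] 0.0255 fit [0.5327 0.12  ] 0.0252 235
lid z 0.0537 enclosing [0.5188 0.0509] 0.0318 fit [0.5187 0.0509] 0.0313 242
lid z 0.0676 enclosing [0.5327 0.1199] 0.0255 fit [0.5327 0.1199] 0.0252 237
[0.51661397 0.05025916 0.13977989]
```

View pics/w10.png

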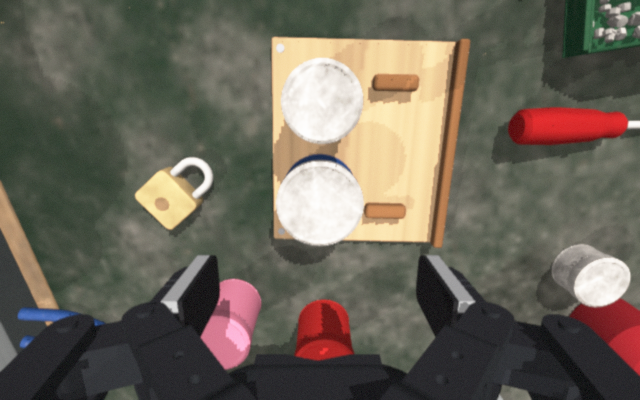

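Both tins stand upright on their spots: wide lid at (320,202), tall lid at (322,100), each within about 2 mm of the start. The padlock and pin tin are untouched and the gripper is clear.

```bash
python3 -c "
from h import *
print(order.job_done())"
```

```text
the job is handed in; nothing more can be done
None
```

The job is handed in: both tins were moved to the mat, the cylinder was laid flat in the cradle, and the tins were put back upright, measured within about 2 mm of where they stood, in about 34 s of robot time.

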